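# Roll a lying jar to press its label on

### The arm

A 7-joint arm with a two-finger parallel gripper is mounted at the origin on the work surface. World frame = base frame: x ahead of the robot, y to its left, z up, the work surface at z = 0. Lengths are in m, angles in rad, forces in N, time in s.
With the tool pointing down it reaches from about 0.35 to 0.9 m from the base axis. Payload 8.1 kg.
Tool frame: the origin (TCP) lies midway between the tips of the shut fingers; the grasp point (between the pads) lies arm.grasp_offset behind it (arm.grasp_offset is the distance from the TCP to the grasp point, in m); z points along the fingers, y is the line along which they close (so a half turn about z gives the same grasp; the last joint's range is limited). The gripper opens to 92 mm and grips with 3 to 60 N. Pads are 19 mm wide; open, the fingers measure 130 mm over their backs; the gripper's body (75 mm by 190 mm) begins 47 mm behind the grasp point.
Start: joints at [1.009, 0.434, 0.025, 1.573, -0.012, 1.134, -0.075], TCP at [0.277, -0.56, 0.227] pointing down, gripper open.
Joint ranges: [-2.62, 2.62], [-0.44, 2.09], [-1.27, 1.32], [0.08, 2.57], [-1.32, 4.46], [0.12, 2], [-2.74, 2.74]. Speed limits (rad/s): [2.22, 2.22, 3.01, 3.01, 3.14, 3.14, 3.14].

### API

Orientations are given as a rotation vector (axis times angle).
In Python, from cell import observe, imaging, arm gives the robot as it stands.
- The arm moves only by the tool apply_moves, never from a script. Its argument "commands" is a list of rows, each a list of 5 numbers: the opening in per cent of the stroke, from 0 (shut) to 100 (fully open), then the shift along the world's x, y, z in units of 0.06 m (1.0 is 0.06 m), then the turn about the world's z in units of 0.5 rad (1.0 is 0.5 rad). A call has 1 to 12 rows; each row shifts and turns the commanded pose from where the row before left it; what a row does not reach is not made up. A row lasts 1/8 s, in which the tool goes at most 62.5 mm and 10.7 degrees, less where a joint would pass 70% of its speed; a pose out of reach is approached as far as the arm can. A call with a number of a shift or a turn outside -1 to 1 is refused whole. A call with a gripper value outside its range is refused whole. The fingers move at their own pace and stop on an object; "newtons" is the grip in N (left out, the last holds). Time passes only in rows, so rows that do not move let the fingers close. It gives the time, the measured TCP pose, the force, the opening and the grip force at its end, in the units of the state.
- observe(): the state, without advancing time (a new reading comes with each control period).
- imaging.get_image(name): name is "scene" or "top" or "wrist"; returns (picture, depth): 384x512x3 uint8, red, green, blue; 384x512 float32, m along the optical axis (not along the pixel's ray), 0 where there is no reading.
- imaging.camera_params(name): a dict with "camera_matrix" (3x3 intrinsics, pixels), "origin" and "rotation" of the camera in the world; the wrist camera has in their place "tool_from_camera" (4x4, takes a point from camera to tool coordinates, whose origin is the TCP and whose axes are the flange's). Camera axes: x right, y up, looking along -z (the intrinsics and any distortion apply to the point x, -y, -z); pixel columns grow to the right and rows downward; lengths in m; the calibration is good to about 2 mm. The wrist camera is an equidistant fisheye: a pixel r from the principal point sees the ray r / f radians off the axis. A picture is of the moment at which its call begins: read the wrist's pose just before it. camera_params takes no time and is no camera call.
- arm.sign_off(): hands the job in; it is judged then, once.
The state is a dict: "clock": time; "joints": joint angles; "dq": joint speeds; "joint_efforts": joint torques, N m; "position": TCP position; "ee_rot": TCP orientation; "force": force on the tool from outside, world axes, zero at the start; "ft_torque": the same for the moment, N m; "width": opening from 0.0 (shut) to 1.0 (fully open); "gripper_force": force on a finger pad.
Only numpy, scipy, OpenCV 4.12 (cv2) and the standard library are available. Lean on these libraries where they do the work, as an engineer would, in place of code of your own. Each camera call takes 0.05 s, during which the arm holds its last target. There are 200 camera calls.

### The job

The amber jar lies across the first white line of the green cutting mat with only the front edge of its label stuck down. Press down steadily on the top of the jar with the fingertips and roll it away from the robot, without skidding, until it lies on the second white line with the label's other edge just pressed under it; let it come to rest there, square to the line, and take the hand away. Do not pick the jar up, let it run on past the line or lean hard on the glass, and leave the things around it alone.

Things in the scene. Friction and masses are not known exactly. Their poses are not given: they have to be found in the camera images.
- mat: Green cutting mat with a fine pale grid, 300 (its x) by 220 (its y) by 4 mm, fixed. Origin at the centre of its underside, on the table (z = 0). Its x axis is the direction of rolling, away from the robot (turned up to 25 degrees either way). It carries two white lines, 4 mm wide and 190 mm long, parallel to its y axis.
- start_line (a point): Middle of the first white line, on the mat's top face, 60 mm behind the mat's centre (mat x = -60 mm). The jar starts lying along this line, its axis above it (within 2 mm) and parallel to it (within 3 degrees), its middle up to 20 mm to either side of the line's middle.
- finish_line (a point): Middle of the second white line, on the mat's top face, 80 mm further along the mat's x axis than the first (mat x = +20 mm), which is the length of the label round the jar. Axes as the mat's. The jar's axis must end above this line.
- jar_center (a point): The jar's centre, on its axis half-way along the glass, 39 mm above the table. The y axis is the jar's axis; x and z turn with it as it rolls (at the start along the mat's). Straight amber glass cylinder, 70 mm diameter, 70 mm long, lying on its side, its top 74 mm above the table; the black lid (67 mm diameter, touching nothing) reaches 53 mm from here along +y. About 0.2 to 0.36 kg.
- jar: The same jar, same origin and axes. A fingertip pressing on its top moves twice as far as the jar rolls, so a short fingertip needs several strokes, each of 15 to 30 mm of jar travel, brought to rest before the finger lifts. Rolling resistance holds it where it stops (it coasts a few mm from 50 mm/s). 3 to 15 N of pressure downwards is right: it then rolls without skidding.
- label_end (a point): Middle of the label's far edge, on the glass 35 mm from the axis. The label is a cream band with a wine-red stripe, 50 mm wide along the jar, 80 mm long round it (131 degrees): it starts at the jar's underside and runs up the side away from the robot to this edge near the top. When the jar has rolled 80 mm this point is straight below the axis.
- oil_bottle: Small dark dropper bottle with a black cap, 26 mm diameter, 62 mm tall, standing on the mat near its far left corner; origin at the centre of its base. Leave alone.
- squeegee: Pink plastic label scraper, 100 by 26 mm, 8 mm thick, lying on the mat along its right edge, beside the jar's path; origin at the centre of its underside. Leave alone.
- done_jar: Finished amber jar with label and black lid standing upright in the grey tray on the left, 70 mm diameter, 88 mm tall; origin at the centre of its base. Leave alone.
- tin: Round steel candle tin in the tray, 75 mm diameter, 52 mm tall; origin at the centre of its base. Leave alone.
- pipette_cup: Red and white paper cup with pipettes in the tray, 76 mm diameter, 135 mm tall with the pipettes; origin at the centre of its base. Leave alone.
- jug: Clear plastic jug with a handle, 96 mm diameter, 115 mm tall, standing to the right of the mat; origin at the centre of its base. Leave alone.
- blue_cup: Navy blue cup, 80 mm diameter, 95 mm tall, to the right of the mat; origin at the centre of its base. Leave alone.
- gift_bag: Brown paper gift bag with a ribbon, 50 by 75 mm, 150 mm tall, to the right of the mat; origin at the centre of its base. Leave alone.
Things that resemble listed ones, but are neither listed nor needed, are in the scene too. What is shaped like the jar but pink is not meant.

How it is judged:
By the outcome, as a careful person would: the job done as asked, in the order asked, and still so for the second after the job is handed in, with the robot touching nothing.
It also fails if it takes over 51 s, if anything falls off the work surface, if the arm or the gripper's body presses on something with over 40 N, if the wrist force passes 120 N, or if a joint passes its speed limit or range.

## Working session

There is one attempt and no reset: what is moved stays moved. The work goes in short steps, Python scripts to look and compute and a tool call to move; the robot and the scene stay as the last step left them, time stands still between calls to the robot, and variables do not carry over. Pictures are saved under pics/ and viewed, at most 10 in all, crops included, and the job is handed in when it is done.

Besides the shell and the picture viewer there is one more tool, called by a JSON object that holds its "method" and its "body". apply_moves: Moves the arm, as the interface text tells. Its arguments: {"type":"object","properties":{"commands":{"type":"array"},"newtons":{"type":"number"}},"required":["commands"]}

```bash
mkdir -p pics; ls
python3 - <<'E'
from cell import observe, imaging, arm
import cv2,numpy as np
s=observe();print(s['clock'],s['position'],s['ee_rot'],s['force'],s['width'],arm.grasp_offset)
for n in ['top','scene']:
    im,d=imaging.get_image(n);cv2.imwrite(f'pics/{n}0.png',im[:,:,::-1]);np.savez(f'{n}0.npz',im=im,d=d)
    p=imaging.camera_params(n);print(n,{k:np.round(v,4).tolist() if not isinstance(v,str) else v for k,v in p.items()})
print(imaging.camera_params('wrist'))
E
```

```text
pics
0.0 [ 0.27651764 -0.55992243  0.2259624 ] [-3.05788521e+00 -7.13915526e-01  7.13391121e-04] [-0.66266782  0.57887175  0.72732772] 0.9998450425452521 0.0188
top {'camera_matrix': [[374.9474, 0.0, 253.5987], [0.0, 374.9474, 193.4027], [0.0, 0.0, 1.0]], 'origin': [0.3469, 0.0817, 1.1654], 'rotation': [0.1117, -0.1086, -1.5376]}
scene {'camera_matrix': [[425.5929, 0.0, 253.3097], [0.0, 425.5929, 195.8715], [0.0, 0.0, 1.0]], 'origin': [1.3185, -0.2386, 0.8585], 'rotation': [0.73, 0.5306, 1.1493]}
{'camera_matrix': array([[297.31863964,   0.        , 256.45235253],
       [  0.        , 297.31863964, 193.48370272],
       [  0.        ,   0.        ,   1.        ]]), 'tool_from_camera': array([[ 1.05337283e-03,  9.58466002e-01,  2.85204862e-01,
         7.71807623e-02],
       [ 9.99999365e-01, -8.95730020e-04, -6.83176945e-04,
         3.96865911e-04],
       [-3.99335317e-04,  2.85205401e-01, -9.58466337e-01,
        -1.58108038e-01],
       [ 0.00000000e+00,  0.00000000e+00,  0.00000000e+00,
         1.00000000e+00]])}
```

View pics/top0.png

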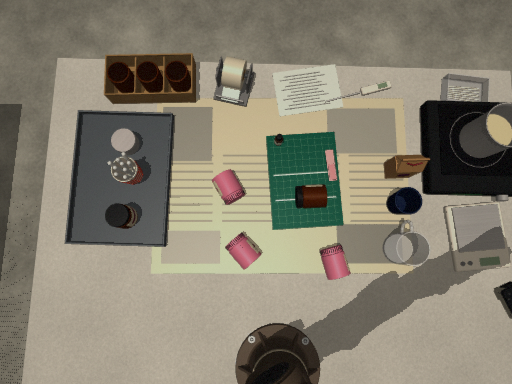

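View pics/scene0.png

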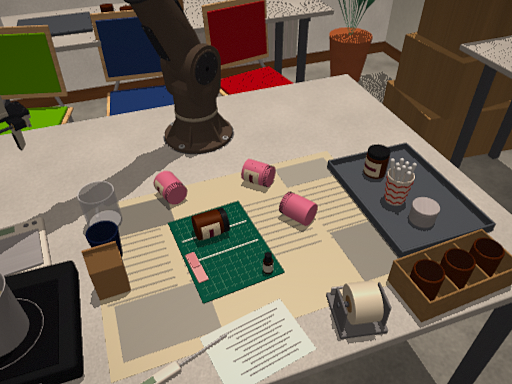

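The top view shows the mat at corners (267,136), (333,132), (342,223) and (272,229). The finish line is at row ~175 and the start line at row ~198. The amber jar is at (311,196) with its lid to the left. The three pink jars at (229,186), (243,250) and (335,262) are decoys. The amber jar in the tray stands upright, so the jar on the mat is the only one that fits.

```bash
cat > h.py <<'E'
import numpy as np,cv2
from scipy.spatial.transform import Rotation as R
from cell import observe,imaging,arm
def rays(n,uv):
    p=imaging.camera_params(n);K=p['camera_matrix'];uv=np.asarray(uv,float).reshape(-1,2)
    c=np.c_[(uv[:,0]-K[0,2])/K[0,0],-(uv[:,1]-K[1,2])/K[1,1],-np.ones(len(uv))]
    r=p['rotation'];r=R.from_rotvec(r).as_matrix() if np.size(r)==3 else np.array(r)
    return np.array(p['origin']),c@r.T
def atz(n,uv,z):
    o,d=rays(n,uv);return o+d*((z-o[2])/d[:,2])[:,None]
def cloud(n,d):
    v,u=np.mgrid[:384,:512];o,r=rays(n,np.c_[u.ravel(),v.ravel()])
    return (o+r*d.reshape(-1,1)).reshape(384,512,3)
def mat_frame(im):
    hsv=cv2.cvtColor(im,cv2.COLOR_RGB2HSV)
    g=((hsv[...,0]>65)&(hsv[...,0]<95)&(hsv[...,1]>110)&(hsv[...,2]>40)).astype('uint8')
    g=cv2.morphologyEx(g,cv2.MORPH_OPEN,np.ones((3,3)))
    cs,_=cv2.findContours(g,cv2.RETR_EXTERNAL,cv2.CHAIN_APPROX_NONE)
    c=max(cs,key=cv2.contourArea)[:,0,:]
    w=atz('top',c,.004)[:,:2].astype('float32')
    return cv2.minAreaRect(w),c
E
python3 - <<'E'
from h import *
f=np.load('top0.npz');im,d=f['im'],f['d']
(c,sz,a),ct=mat_frame(im);print('mat',c,sz,a)
P=cloud('top',d)
print('mat z',np.median(P[150:165,290:320,2]))
yaw=np.radians(a if abs(a)<45 else a-90);print('yaw deg',np.degrees(yaw))
ex=np.array([np.cos(yaw),np.sin(yaw)]);ey=np.array([-ex[1],ex[0]])
# white pixels on mat
hsv=cv2.cvtColor(im,cv2.COLOR_RGB2HSV)
m=np.zeros(im.shape[:2],'uint8');cv2.fillPoly(m,[cv2.convexHull(ct)],1);m=cv2.erode(m,np.ones((7,7)))
w=(m>0)&(hsv[...,1]<70)&(hsv[...,2]>150)
v,u=np.nonzero(w);q=atz('top',np.c_[u,v],.004)[:,:2]-c
x,y=q@ex,q@ey
for x0 in(-.06,.02):
    k=abs(x-x0)<.012
    if k.sum()>5: print('line',x0,k.sum(),np.polyfit(y[k],x[k],1),y[k].min(),y[k].max())
j=(m>0)&(P[...,2]>.03)
q=P[j];xy=(q[:,:2]-c);x,y=xy@ex,xy@ey
k=abs(x+.05)<.06;x,y,z=x[k],y[k],q[k,2];k=(y<.09);x,y,z=x[k],y[k],z[k]
print('jar n',len(x),'x',x.min(),x.max(),'y',y.min(),y.max(),'zmax',np.percentile(z,98))
for y0 in np.arange(-.1,.06,.01):
    k=(abs(y-y0)<.005)
    if k.sum()>3:
        t=k&(z>z[k].max()-.015);print(round(y0,3),k.sum(),z[k].max().round(4),x[t].mean().round(4))
# cylinder fit
from scipy.optimize import least_squares
k=(y<y.max()-.025)&(z>.045)
r=least_squares(lambda p:(np.hypot(x[k]-p[0]-p[1]*y[k],z[k]-p[2])-.035),[-.06,0,.039],loss='soft_l1',f_scale=.002)
print('fit',r.x,np.degrees(r.x[1]),r.cost)
cv2.imwrite('pics/crop.png',cv2.resize(im[120:240,250:360,::-1],None,fx=5,fy=5,interpolation=cv2.INTER_CUBIC))
E
```

```text
mat (0.5616598725318909, -0.07014275342226028) (0.29658347368240356, 0.21660999953746796) 5.480961322784424
mat z 0.004347041255844508
yaw deg 5.480961322784424
line -0.06 32 [ 0.00423673 -0.06064774] -0.09262189236798161 0.09232369627591244
line 0.02 61 [-0.00316384  0.01952065] -0.07849102223553449 0.09277280987934014
jar n 702 x -0.09501209768753771 -0.02491008152022672 y -0.05321371472325013 0.035070274133975676 zmax 0.07684719804294916
-0.05 53 0.0764 -0.0585
-0.04 86 0.078 -0.0607
-0.03 74 0.0781 -0.0608
-0.02 75 0.0796 -0.0596
-0.01 81 0.0774 -0.0607
-0.0 76 0.0786 -0.0592
0.01 80 0.078 -0.0616
0.02 73 0.0771 -0.0599
0.03 102 0.0756 -0.0588
fit [-0.05900952  0.01930261  0.03921627] 1.105958099376703 0.0004869536013480493
```

View pics/crop.png

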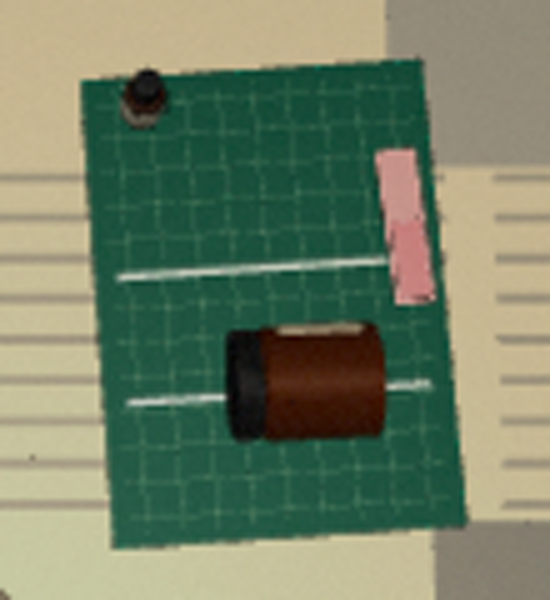

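The crop confirms it: the amber jar lies on the first line with its cream label on the far side and its black lid to the left. Measured in the mat frame, its axis is at x ≈ -59 to -60 mm and its middle at y ≈ -18 mm. I'll move above it and look closer.

{"method": "apply_moves", "body": {"commands": [[15, 0.378, 0.777, 0, -0.0726], [15, 0.378, 0.777, 0, -0.0726], [15, 0.378, 0.777, 0, -0.0726], [15, 0.378, 0.777, 0, -0.0726], [15, 0.378, 0.777, 0, -0.0726], [15, 0.378, 0.777, 0, -0.0726], [15, 0.378, 0.777, 0, -0.0726], [15, 0.378, 0.777, 0, -0.0726], [15, 0.378, 0.777, 0, -0.0726], [15, 0.378, 0.777, 0, -0.0726], [15, 0, 0, 0, 0], [15, 0, 0, 0, 0]], "newtons": 20}}

```text
clock: 1.6
position: [0.5031, -0.0946, 0.2264]
ee_rot: [3.138, 0.151, -0.002]
force: [-0.3, -0.9, 0.1]
width: 0.15
gripper_force: 0.0
```

```bash
cat >> h.py <<'E'
def wpose():
    s=observe();T=np.eye(4);T[:3,:3]=R.from_rotvec(s['ee_rot']).as_matrix();T[:3,3]=s['position']
    return s,T@imaging.camera_params('wrist')['tool_from_camera']
def wpix(T,X):
    K=imaging.camera_params('wrist')['camera_matrix'];X=np.atleast_2d(X)
    c=(X-T[:3,3])@T[:3,:3];x,y,z=c[:,0],-c[:,1],-c[:,2]
    h=np.hypot(x,y);th=np.arctan2(h,z);return np.c_[K[0,2]+K[0,0]*th*x/h,K[1,2]+K[0,0]*th*y/h]
def wrays(T,uv):
    K=imaging.camera_params('wrist')['camera_matrix'];uv=np.asarray(uv,float).reshape(-1,2)
    a=(uv-K[:2,2])/K[0,0];th=np.linalg.norm(a,axis=1);s=np.sinc(th/np.pi)
    return T[:3,3],np.c_[a[:,0]*s,-a[:,1]*s,-np.cos(th)]@T[:3,:3].T
def watz(T,uv,z):
    o,d=wrays(T,uv);return o+d*((z-o[2])/d[:,2])[:,None]
def wcloud(T,dep):
    v,u=np.mgrid[:384,:512];o,r=wrays(T,np.c_[u.ravel(),v.ravel()])
    K=T[:3,:3];f=-(r@K[:,2]);return (o+r/f[:,None]*dep.reshape(-1,1)).reshape(384,512,3)
def warp(T,im,z,c=(.55,-.08),half=.16,px=.0006):
    n=int(2*half/px);i,j=np.mgrid[:n,:n]
    X=np.c_[(c[0]+half-i*px).ravel(),(c[1]+half-j*px).ravel(),np.full(n*n,z)]
    p=wpix(T,X).astype('float32').reshape(n,n,2);return cv2.remap(im,p[...,0],p[...,1],cv2.INTER_LINEAR)
E
python3 - <<'E'
from h import *
s,T=wpose();im,d=imaging.get_image('wrist');np.savez('w1.npz',im=im,d=d,T=T)
print(s['clock'],s['position'],s['ee_rot'],s['force'],s['width'])
cv2.imwrite('pics/w1.png',im[:,:,::-1])
cv2.imwrite('pics/w1w.png',warp(T,im,.004)[:,:,::-1])
P=wcloud(T,d);hsv=cv2.cvtColor(im,cv2.COLOR_RGB2HSV)
yaw=np.radians(5.48);ex=np.array([np.cos(yaw),np.sin(yaw)]);ey=np.array([-ex[1],ex[0]]);c=np.array([.56166,-.07014])
q=P[...,:2]-c;x,y,z=q@ex,q@ey,P[...,2]
w=(hsv[...,1]<80)&(hsv[...,2]>140)&(abs(z-.004)<.008)&(abs(y)<.095)
for x0 in(-.06,.02):
    k=w&(abs(x-x0)<.01)
    if k.sum()>9:
        print('line',x0,k.sum(),np.polyfit(y[k],x[k],1),y[k].min(),y[k].max(),z[k].mean())
k=(z>.05)&(z<.085)&(abs(x+.06)<.05)&(y<.01)&(y>-.05)
from scipy.optimize import least_squares
X,Y,Z=x[k],y[k],z[k]
r=least_squares(lambda p:(np.hypot(X-p[0]-p[1]*Y,Z-p[2])-.035),[-.06,0,.039],loss='soft_l1',f_scale=.002)
print('fit',len(X),r.x,np.degrees(r.x[1]),np.percentile(Z,98))
k=(z>.05)&(z<.085)&(abs(x+.06)<.05);print(np.percentile(y[k],[0.5,1,99,99.5]))
E
```

```text
1.6 [ 0.5031378  -0.09461342  0.22636721] [ 3.13757952e+00  1.51016686e-01 -1.62312879e-03] [-0.27653691 -0.94552251  0.09035375] 0.1501831102695077
line -0.06 220 [-0.00322738 -0.06047214] -0.09401224284122545 0.09364007615125418 0.004349757389220494
line 0.02 590 [-0.00312028  0.01977933] -0.09497812265293862 0.0927395091508748 0.005294099774985936
fit 3069 [-0.05830967  0.01722278  0.03884854] 0.9867925799883227 0.0745018807705562
[-0.39942527 -0.39604829  0.24639527  0.25220659]
```

View pics/w1.png

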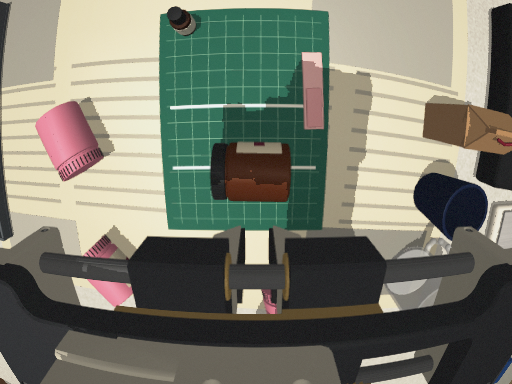

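The wrist view shows the glass at about (260,172), square under the shut-ish fingers, with the lid at (219,172). The jar axis is about 1.1° clockwise from the lines and 1.8 mm ahead of the start line. I'll descend behind the crown of the jar.

{"method": "apply_moves", "body": {"commands": [[15, -0.05, 0, -0.6, 0], [15, -0.05, 0, -0.6, 0], [15, 0, 0, -0.6, 0], [15, 0, 0, -0.5, 0], [15, 0, 0, -0.13, 0], [15, 0, 0, 0, 0], [15, 0, 0, 0, 0]]}}

```text
clock: 2.52
position: [0.4983, -0.0946, 0.0821]
ee_rot: [3.138, 0.149, 0.003]
force: [0.0, 0.9, -0.2]
width: 0.152
gripper_force: 0.0
```

{"method": "apply_moves", "body": {"commands": [[15, -0.02, 0, -0.08, 0], [15, 0, 0, -0.03, 0], [15, 0, 0, -0.015, 0], [15, 0, 0, 0, 0]]}}

```text
clock: 3.02
position: [0.4974, -0.0941, 0.0741]
ee_rot: [3.138, 0.151, 0.003]
force: [-0.8, 0.5, 6.6]
width: 0.151
gripper_force: 2.9
```

{"method": "apply_moves", "body": {"commands": [[15, 0.03, 0.003, 0, 0.001], [15, 0.05, 0.005, 0, 0.002], [15, 0.07, 0.007, 0, 0.002], [15, 0.07, 0.007, 0, 0.002], [15, 0.04, 0.004, 0, 0.001], [15, 0, 0, 0, 0]]}}

```text
clock: 3.78
position: [0.5131, -0.0929, 0.0742]
ee_rot: [3.137, 0.156, 0.003]
force: [0.7, -0.6, 6.5]
width: 0.148
gripper_force: 3.1
```

{"method": "apply_moves", "body": {"commands": [[15, 0.04, 0.004, 0, 0.001], [15, 0.07, 0.007, 0, 0.002], [15, 0.07, 0.007, 0, 0.002], [15, 0.06, 0.006, 0, 0.001], [15, 0.02, 0.002, 0, 0], [15, 0, 0, 0, 0], [15, 0, 0, 0, 0]]}}

```text
clock: 4.65
position: [0.5285, -0.0916, 0.0742]
ee_rot: [3.137, 0.161, 0.003]
force: [0.0, -1.9, 5.6]
width: 0.15
gripper_force: 2.8
```

```bash
cat >> h.py <<'E'
from scipy.optimize import least_squares
def jar(x0,n=1):
    f=lambda q:(q-np.array([.56166,-.07014]))
    yaw=np.radians(5.66);ex=np.array([np.cos(yaw),np.sin(yaw)]);ey=np.array([-ex[1],ex[0]])
    for cam in ['wrist','top']:
        s,T=wpose();im,d=imaging.get_image(cam);P=wcloud(T,d) if cam=='wrist' else cloud('top',d)
        q=f(P[...,:2]);x,y,z=q@ex,q@ey,P[...,2]
        k=(d>0)&(z>.05)&(z<.0765)&(abs(x-x0)<.04)&(y<.012)&(y>-.05)
        X,Y,Z=x[k],y[k]+.018,z[k]
        if k.sum()<50: print(cam,'few');continue
        r=least_squares(lambda p:(np.hypot(X-p[0]-p[1]*Y,Z-p[2])-.035),[x0,0,.039],loss='soft_l1',f_scale=.002)
        hsv=cv2.cvtColor(im,cv2.COLOR_RGB2HSV)
        w=(hsv[...,1]<80)&(hsv[...,2]>140)&(abs(z-.004)<.008)&(abs(y)<.09)&(abs(x-.02)<.01)
        l=np.polyfit(y[w],x[w],1) if w.sum()>20 else (np.nan,np.nan)
        print(cam,k.sum(),'x',r.x[0].round(4),'z',r.x[2].round(4),'yaw',-np.degrees(r.x[1]).round(2),'finish line x',np.round(l[1],4),'yaw',-np.degrees(l[0]).round(2))
    h=f(s['position'][:2]);print('hand',h@ex,h@ey,s['clock'],s['force'])
    return im
E
python3 -c "
from h import *
jar(-.043)"
```

```text
wrist 4877 x -0.043 z 0.0388 yaw -1.04 finish line x 0.02 yaw 0.07
top 130 x -0.043 z 0.0398 yaw -0.47 finish line x nan yaw nan
hand -0.035095077954361426 -0.018125707478150607 4.7 [ 0.12791165 -1.95423977  5.38583492]
```

{"method": "apply_moves", "body": {"commands": [[15, 0, 0, 0.1, 0], [15, 0, 0, 0.1, -0.02], [15, -0.13, -0.013, 0, -0.03], [15, -0.135, -0.013, 0, -0.01], [15, 0, 0, -0.1, 0], [15, 0, 0, -0.08, 0], [15, 0, 0, -0.02, 0], [15, 0, 0, 0, 0]]}}

```text
clock: 5.75
position: [0.5132, -0.0925, 0.074]
ee_rot: [3.139, 0.115, 0.004]
force: [0.3, -0.3, 9.4]
width: 0.149
gripper_force: 4.5
```

{"method": "apply_moves", "body": {"commands": [[15, 0.03, 0.003, 0, 0.005], [15, 0.06, 0.006, 0, 0.007], [15, 0.07, 0.007, 0, 0.007], [15, 0.07, 0.007, 0, 0.007], [15, 0.07, 0.007, 0, 0.007], [15, 0.07, 0.007, 0, 0.007], [15, 0.07, 0.007, 0, 0.007], [15, 0.06, 0.006, 0, 0.007], [15, 0.025, 0.003, 0, 0.002], [15, 0, 0, 0, 0], [15, 0, 0, 0, 0]]}}

```text
clock: 7.12
position: [0.5447, -0.09, 0.0741]
ee_rot: [3.137, 0.157, 0.004]
force: [-0.5, -0.9, 8.7]
width: 0.148
gripper_force: 4.4
```

```bash
python3 -c "
from h import *
jar(-.027);print(observe()['ee_rot'],observe()['position'])"
```

```text
wrist 4851 x -0.0269 z 0.0389 yaw -1.0 finish line x 0.0198 yaw -0.02
top 144 x -0.0268 z 0.0393 yaw -1.35 finish line x nan yaw nan
hand -0.0188710553263751 -0.018058893123285704 7.175 [ 0.722177  -0.876991   8.4430618]
[3.13684884 0.15754752 0.00403962] [ 0.54467567 -0.08995959  0.07411116]
```

{"method": "apply_moves", "body": {"commands": [[15, 0, 0, 0.1, 0], [15, 0, 0, 0.1, 0], [15, -0.13, -0.013, 0, 0], [15, -0.13, -0.013, 0, 0], [15, 0, 0, -0.1, 0], [15, 0, 0, -0.08, 0], [15, 0, 0, -0.017, 0], [15, 0, 0, 0, 0]]}}

```text
clock: 8.22
position: [0.5289, -0.0909, 0.0741]
ee_rot: [3.137, 0.158, 0.004]
force: [-1.1, 0.9, 7.5]
width: 0.151
gripper_force: 3.6
```

{"method": "apply_moves", "body": {"commands": [[15, 0.03, 0.003, 0, 0], [15, 0.06, 0.006, 0, 0], [15, 0.07, 0.007, 0, 0], [15, 0.07, 0.007, 0, 0], [15, 0.07, 0.007, 0, 0], [15, 0.07, 0.007, 0, 0], [15, 0.07, 0.007, 0, 0], [15, 0.055, 0.005, 0, 0], [15, 0.025, 0.003, 0, 0], [15, 0, 0, 0, 0], [15, 0, 0, 0, 0]]}}

```text
clock: 9.6
position: [0.5601, -0.0884, 0.0742]
ee_rot: [3.137, 0.158, 0.003]
force: [0.5, -1.2, 7.0]
width: 0.152
gripper_force: 3.7
```

```bash
python3 -c "
from h import *
jar(-.011);print(observe()['ee_rot'],observe()['position'])"
```

```text
wrist 4955 x -0.0109 z 0.0389 yaw -1.07 finish line x 0.0199 yaw -0.03
top 143 x -0.0111 z 0.0395 yaw -0.47 finish line x nan yaw nan
hand -0.0033759382260830696 -0.01798960472565757 9.65 [-0.10770021 -1.38210996  6.9865457 ]
[3.13681543 0.15757731 0.00337509] [ 0.56005157 -0.08842193  0.07415391]
```

{"method": "apply_moves", "body": {"commands": [[15, 0, 0, 0.1, 0], [15, 0, 0, 0.1, 0], [15, -0.13, -0.013, 0, 0], [15, -0.13, -0.013, 0, 0], [15, 0, 0, -0.1, 0], [15, 0, 0, -0.08, 0], [15, 0, 0, -0.02, 0], [15, 0, 0, 0, 0]]}}

```text
clock: 10.7
position: [0.5445, -0.0894, 0.0741]
ee_rot: [3.137, 0.158, 0.003]
force: [-0.1, 0.4, 6.2]
width: 0.15
gripper_force: 3.5
```

{"method": "apply_moves", "body": {"commands": [[15, 0.03, 0.003, 0, 0], [15, 0.06, 0.006, 0, 0], [15, 0.07, 0.007, 0, 0], [15, 0.07, 0.007, 0, 0], [15, 0.07, 0.007, 0, 0], [15, 0.07, 0.007, 0, 0], [15, 0.07, 0.007, 0, 0], [15, 0.05, 0.005, 0, 0], [15, 0.02, 0.002, 0, 0], [15, 0, 0, 0, 0], [15, 0, 0, 0, 0]]}}

```text
clock: 12.08
position: [0.575, -0.0869, 0.0742]
ee_rot: [3.137, 0.158, 0.003]
force: [0.6, -1.6, 7.8]
width: 0.15
gripper_force: 3.6
```

```bash
python3 -c "
from h import *
jar(.0045);print(observe()['ee_rot'],observe()['position'])"
```

```text
wrist 4993 x 0.0046 z 0.0389 yaw -1.01 finish line x 0.0199 yaw 0.02
top 148 x 0.0042 z 0.0387 yaw -2.42 finish line x nan yaw nan
hand 0.011631716397111923 -0.017996722352092 12.125 [-0.20775921 -0.77096865  7.60042372]
[3.13692873 0.15771146 0.00327216] [ 0.57501134 -0.08681786  0.07416468]
```

{"method": "apply_moves", "body": {"commands": [[15, 0, 0, 0.1, 0], [15, 0, 0, 0.1, 0], [15, -0.13, -0.013, 0, 0], [15, -0.13, -0.013, 0, 0], [15, 0, 0, -0.1, 0], [15, 0, 0, -0.08, 0], [15, 0, 0, -0.02, 0], [15, 0, 0, 0, 0]]}}

```text
clock: 13.18
position: [0.5594, -0.0878, 0.0741]
ee_rot: [3.137, 0.158, 0.003]
force: [0.3, -0.5, 6.3]
width: 0.152
gripper_force: 3.3
```

{"method": "apply_moves", "body": {"commands": [[15, 0.03, 0.003, 0, 0], [15, 0.06, 0.006, 0, 0], [15, 0.07, 0.007, 0, 0], [15, 0.07, 0.007, 0, 0], [15, 0.07, 0.007, 0, 0], [15, 0.07, 0.007, 0, 0], [15, 0.07, 0.007, 0, 0], [15, 0.055, 0.005, 0, 0], [15, 0.025, 0.002, 0, 0], [15, 0, 0, 0, 0], [15, 0, 0, 0, 0], [15, 0, 0, 0, 0]]}}

```text
clock: 14.68
position: [0.5906, -0.0854, 0.0742]
ee_rot: [3.137, 0.158, 0.003]
force: [0.1, -1.1, 7.3]
width: 0.145
gripper_force: 3.5
```

```bash
python3 -c "
from h import *
jar(.02)"
```

```text
wrist 5024 x 0.0205 z 0.0389 yaw -0.97 finish line x 0.02 yaw 0.04
top 162 x 0.0192 z 0.0385 yaw -0.25 finish line x 0.0164 yaw -2.7
hand 0.027290451356702973 -0.01802779520780004 14.725 [ 0.42093968 -0.70480182  6.82166291]
```

{"method": "apply_moves", "body": {"commands": [[15, 0, 0, 0.05, 0], [15, 0, 0, 0.1, 0], [15, 0, 0, 0.4, 0], [15, 0, 0, 0.8, 0], [15, 0, 0, 0.8, 0], [15, -0.5, 0, 0.3, 0], [15, -0.5, 0, 0, 0], [15, -0.5, 0, 0, 0], [15, 0, 0, 0, 0], [15, 0, 0, 0, 0], [15, 0, 0, 0, 0], [15, 0, 0, 0, 0]]}}

```text
clock: 16.27
position: [0.4998, -0.0848, 0.2204]
ee_rot: [-3.137, -0.158, 0.0]
force: [0.5, 0.2, 0.5]
width: 0.15
gripper_force: 0.0
```

```bash
python3 -c "
from h import *
jar(.02)
im,d=imaging.get_image('wrist');cv2.imwrite('pics/w2.png',im[:,:,::-1])"
```

```text
wrist 3582 x 0.0202 z 0.0388 yaw -1.17 finish line x 0.0198 yaw -0.02
top 92 x 0.0196 z 0.0394 yaw -1.98 finish line x 0.0149 yaw -3.93
hand -0.06305251813547387 -0.008487681223970152 16.325 [-0.18118727  0.8386931   0.3168595 ]
```

View pics/w2.png

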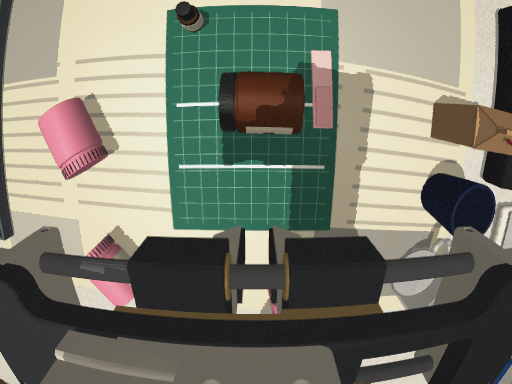

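The jar (262,103) lies on the second line, with the label now wrapped under it and up the near side. The bottle and squeegee have not moved, and the hand is clear.

```bash
python3 -c "
from cell import arm
print(arm.sign_off())"
```

```text
the job is handed in; nothing more can be done
None
```

I rolled the jar onto the second line in five strokes at about 6–9 N and handed the job in at about 16 s; its axis measures 0.4 mm past the line and about 1° off square (the angle it started at, which my slight hand turns didn't correct), and nothing else moved.

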